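# Extend the telescoping bottle brush and hold it in the cream jug

### The job

Get the telescoping bottle brush ready to scrub the white cream jug: while it stands in its blue drip cup, press the orange button on the end of its handle, let the knob spring up, then pull the black knob straight up past the first stop to the second stop, where the lock clicks, before you lift the brush. Lift it clear and lower the bristles about half-way into the jug, off its bottom and not leaning on it, and finish there still holding the brush upright by the knob, fully extended. Do not drag or tip the cup or the jug, and leave everything else where it is.

Things in the scene. Friction and masses are not known exactly. Their poses are not given: they have to be found in the camera images.
- brush: Bottle brush standing loose, head down, in its cup; 0.36 kg. Origin: tip of the bristles, on the axis; z up along the handle. Bristle head 28 mm dia, 50 mm long, rigid; white tube 18 mm dia; black collar 27 mm dia, 106 to 122 mm above the tip; steel rod with a black knob slides out of it. Only the outer part's weight (2.6 N) holds it down: if still locked, pulling lifts it whole.
- handle_grip (a point): Centre of the black ribbed knob on the upper end of the rod, where to grip: upright, square in section, 26 mm across the flats (x and y axes across the flats), 34 mm tall (17 mm above and below this point). Pushed in, it sits on the collar, its centre 139 mm above the brush tip; it rises with the rod. The brush turns freely in its cup.
- button_top (a point): Centre of the top face of the round orange release button, 15 mm in diameter, on the end of the knob; it stands 5.5 mm proud of the knob, 22.5 mm above the knob's centre, and is pressed straight down.
- brush_button (a joint): Press of the release button, m: 0 out, 0.0045 fully in (1.5 N; up to 10 N does no harm while the brush stands in the cup). Fully in, it frees the rod; as the finger then backs off, a spring lifts rod and knob 14 mm. Between stops it stays about 0.003 in, since the lock pin rides on the tube; at the first and second stop the pin clicks out and it returns to 0.
- brush_rod (a joint): How far the rod is out, m: 0 pushed in and locked, 0.014 sprung up after the press, 0.036 first stop, 0.072 second stop (end of travel). Once freed it slides out with 1 to 2 N, past the first stop too without a new press; at either stop it cannot go back in. At the second stop a green band on the rod shows just above the collar; pulling on then lifts the brush.
- cup_rim (a point): Centre of the rim of the heavy blue stoneware drip cup, 62 mm above the worktop; z up. Bore 32 mm in diameter, 43 to 46 mm outside at the neck, 66 mm at its disc foot, 0.6 kg; the inner floor on which the brush tip stands is 8 mm above the worktop.
- jug: White bulbous cream jug with a spout and an ear handle, 111 x 83 x 92 mm, 0.29 kg, standing upright and empty; origin on its underside.
- jug_mouth (a point): Centre of the jug's round mouth, 88 mm above the worktop (the spout reaches 92 mm), z up. The opening is clear to 20 mm from this point all the way down to 58 mm below it; the bottom lies 66 mm below it.
- tumbler_a: clear glass, 77 mm wide and 92 mm tall, upside down on the grey drying mat at the right; bystander (origin at the centre of its base, which is on top)
- tumbler_b: clear glass, 81 mm wide and 90 mm tall, upside down on the grey drying mat at the right; bystander (origin at the centre of its base, which is on top)
- mug_dotted: pale mug with blue dots, 92 mm wide and 93 mm tall, back left in front of the flour canister; bystander (origin on its underside)
- mug_spotted: pale mug with dark dots, 82 mm wide and 91 mm tall, at the left; bystander (origin on its underside)
- spoon: steel teaspoon, 130 mm long, lying near the front edge; bystander
- lemon: yellow lemon, 71 mm long, front left; bystander
- opener_blue: bottle opener with a blue handle, 174 mm long, lying near the front edge; bystander
Things that resemble listed ones, but are neither listed nor needed, are in the scene too. Leave any pink look-alike of the jug alone.

How it is judged:
By the outcome, as a careful person would: the job done as asked, in the order asked, and still so for the second after the job is handed in, while the arm keeps its last pose, push and grip.
It also fails if it takes over 64 s, if anything falls off the work surface, if the arm or the gripper's body presses on something with over 40 N, if the wrist force passes 120 N, or if a joint passes its speed limit or range.

### The arm

A 7-joint arm with a two-finger parallel gripper is mounted at the origin on a cart in front of the work surface, level with it; the furniture and walls round the work are solid. World frame = base frame: x ahead of the robot, y to its left, z up, the work surface at z = 0. Lengths are in mm, angles in rad, forces in N, time in s.
With the tool pointing down it reaches from about 400 to 875 mm from the base axis. Payload 4.4 kg.
Tool frame: the origin (TCP) lies at the very end of the fingers, on their centre line; the grasp point (between the pads) lies 19 mm behind it; z points along the fingers, y is the line along which they close (so a half turn about z gives the same grasp; the last joint's range is limited). The gripper opens to 85 mm and grips with 20 to 120 N. Pads are 22 mm wide; open, the fingers measure 114 mm over their backs; the gripper's body (76 mm by 85 mm) begins 54 mm behind the grasp point. The pads swing forward as they close: fully open they stand 13 mm farther back than shut.
Start: joints at [-1.398, 0.628, 0.038, 1.517, -0.027, 0.996, -0.02], TCP at [153.723, 631.575, 231.313] pointing down, gripper open.
Joint ranges: [-3.06, 3.06], [-0.37, 2.12], [-1.25, 1.32], [0.18, 2.47], [-1.1, 4.24], [0.23, 1.98], [-2.94, 2.94]. Speed limits (rad/s): [2.57, 2.57, 3.14, 3.14, 3.14, 3.14, 3.14].

### API

Orientations are given as [roll, pitch, yaw] about the fixed x, y, z axes, in that order (R = Rz(yaw) Ry(pitch) Rx(roll)).
In Python, from cell import read_state, get_image, camera_info, finish_job gives the robot as it stands.
- The arm moves only by the tool play_rows, never from a script. Its argument "deltas" is one flat list of numbers, 7 for each row, row after row: the shift along the tool's x, y, z in mm, then the turn, a rotation vector about the tool's x, y, z in rad, then the opening, from 0 (shut) to 1 (fully open). In form: [dx, dy, dz, ax, ay, az, grip, dx, dy, dz, ax, ay, az, grip, ...]. A call has 1 to 10 rows; each row is the pose to reach, as a shift and turn from the pose commanded when the call began, along the tool's axes at that moment; what a row does not reach only later rows make up. A row lasts 1/8 s, in which the tool goes at most 62.5 mm and 10.7 degrees, less where a joint would pass 70% of its speed; a pose out of reach is approached as far as the arm can. A call with a gripper value outside its range is refused whole. The fingers move at their own pace and stop on an object; the grip force is fixed at half the most. Time passes only in rows, so rows that repeat a pose let the fingers close. It gives the time, the measured TCP pose, the force, the opening and the grip force at its end, in the units of the state.
- read_state(): the state, without advancing time (a new reading comes with each control period).
- get_image(name): name is "scene" or "top"; returns the picture (480x640x3 uint8, red, green, blue); there is no depth.
- camera_info(name): a dict with "fx", "fy", "cx", "cy" (pixels), "distortion" ([k1, k2, p1, p2, k3] as OpenCV has them; the pictures are not rectified), "T" (4x4, takes a point from camera to world coordinates). Camera axes: x right, y down, z forward; pixel columns grow to the right and rows downward; lengths in mm; the calibration is good to about 2 mm. A picture is of the moment at which its call begins. camera_info takes no time and is no camera call.
- finish_job(): hands the job in; it is judged then, once.
The state is a dict: "clock": time; "qpos": joint angles; "qd": joint speeds; "tau": joint torques, N m; "eef_pos": TCP position; "tool_rot": TCP orientation; "force": force on the tool from outside, world axes, zero at the start; "torque": the same for the moment, N m; "width": finger opening in mm; "gripper_force": force on a finger pad.
Only numpy, scipy, OpenCV 4.12 (cv2) and the standard library are available. Lean on these libraries where they do the work, as an engineer would, in place of code of your own. Each camera call takes 0.05 s, during which the arm holds its last target. There are 200 camera calls.

## Working session

There is one attempt and no reset: what is moved stays moved. The work goes in short steps, Python scripts to look and compute and a tool call to move; the robot and the scene stay as the last step left them, time stands still between calls to the robot, and variables do not carry over. Pictures are saved under pics/ and viewed, at most 12 in all, crops included, and the job is handed in when it is done.

Besides the shell and the picture viewer there is one more tool, called after "Request:" in YAML: its name, and indented under it one key for each argument. play_rows: Moves the arm, as the interface text tells. Its arguments: {"type":"object","properties":{"deltas":{"type":"array"}},"required":["deltas"]}

```bash
mkdir -p pics; python3 - <<'E'
from cell import *
import cv2
for n in("scene","top"):
    cv2.imwrite(f"pics/{n}0.png",get_image(n)[:,:,::-1]); c=camera_info(n); print(n,c)
s=read_state(); print(s)
E
```

```text
scene {'fx': 536.5212678850623, 'fy': 536.5212678850623, 'cx': 317.4712294408943, 'cy': 246.25241762814377, 'distortion': array([0.04947119, 0.        , 0.        , 0.        , 0.        ]), 'T': array([[-7.22944368e-01, -3.07324550e-01,  6.18791615e-01,
        -4.32027621e+02],
       [-6.90491712e-01,  3.52402883e-01, -6.31690908e-01,
         1.01292908e+03],
       [-2.39298252e-02, -8.83947866e-01, -4.66972734e-01,
         8.31146941e+02],
       [ 0.00000000e+00,  0.00000000e+00,  0.00000000e+00,
         1.00000000e+00]])}
top {'fx': 599.9181545206158, 'fy': 599.9181545206158, 'cx': 317.5358083854563, 'cy': 236.77234293271903, 'distortion': array([-0.1624949,  0.       ,  0.       ,  0.       ,  0.       ]), 'T': array([[-6.99126082e-02, -7.95266245e-01,  6.02215765e-01,
        -5.82459943e+02],
       [-9.97552785e-01,  5.52408660e-02, -4.28589261e-02,
         1.22727406e+02],
       [ 8.17336855e-04, -6.03738393e-01, -7.97182090e-01,
         1.54162223e+03],
       [ 0.00000000e+00,  0.00000000e+00,  0.00000000e+00,
         1.00000000e+00]])}
{'clock': 0.1, 'qpos': array([-1.39781112,  0.62928556,  0.03844539,  1.51822897, -0.02698554,
        0.99627347, -0.01998356]), 'qd': array([-2.70161227e-04, -3.99454416e-03, -2.56994061e-04, -1.04188616e-05,
        1.46513589e-04, -4.74822734e-04, -5.22895679e-04]), 'tau': array([ 2.98099330e-03, -5.64532578e+01,  1.23014566e+00, -1.93969953e+01,
        1.11901594e-02,  5.49984034e-03,  1.05078817e-05]), 'eef_pos': array([153.58744484, 631.04575235, 230.47283228]), 'tool_rot': array([-3.13991559e+00,  2.99607897e-05,  2.90283215e+00]), 'force': array([-0.71946066,  0.83655201, -0.218761  ]), 'torque': array([ 0.01909414,  0.02941291, -0.01959907]), 'gripper_force': 0.0, 'width': 85.62888233058143}
```

View pics/scene0.png

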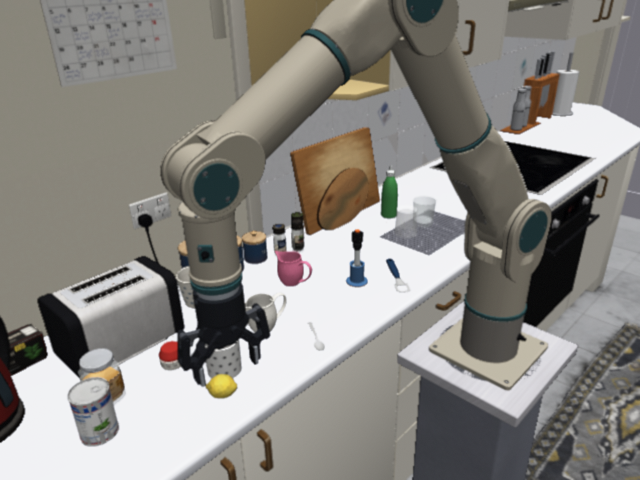

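View pics/top0.png

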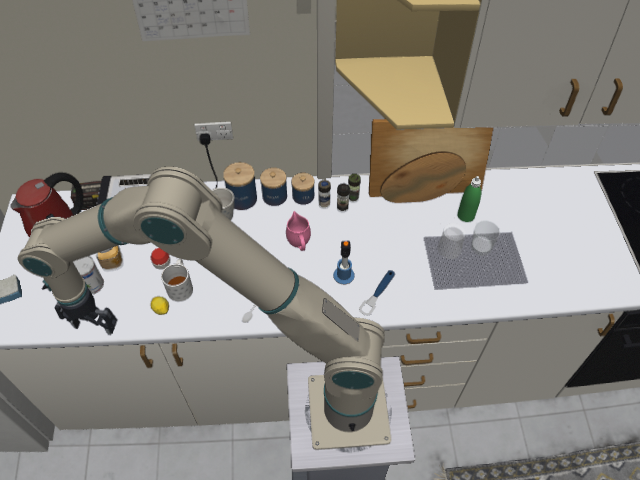

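The scene view shows the brush at (357,260) with its orange top at about (357,233). The white jug is at about (263,310), partly behind the gripper, and the pink look-alike is at (290,268). In the top view the brush is at (345,262) and the arm hides the white jug.

```bash
cat > h.py <<'E'
from cell import *
import cv2, numpy as np
def ray(n,uv):
    c=camera_info(n);K=np.array([[c['fx'],0,c['cx']],[0,c['fy'],c['cy']],[0,0,1]])
    p=cv2.undistortPoints(np.array([[uv]],float),K,c['distortion'])[0,0]
    T=c['T'];return T[:3,3],T[:3,:3]@np.array([p[0],p[1],1])
def plane(n,uv,z):
    o,d=ray(n,uv);return o+d*(z-o[2])/d[2]
def two(u1,u2):
    a,d=ray('scene',u1);b,e=ray('top',u2)
    s=np.linalg.lstsq(np.c_[d,-e],b-a,rcond=None)[0]
    p,q=a+d*s[0],b+e*s[1];return (p+q)/2,np.linalg.norm(p-q)
def proj(n,P):
    c=camera_info(n);K=np.array([[c['fx'],0,c['cx']],[0,c['fy'],c['cy']],[0,0,1]])
    T=np.linalg.inv(c['T']);return cv2.projectPoints(np.array(P,float).reshape(-1,1,3),cv2.Rodrigues(T[:3,:3])[0],T[:3,3],K,c['distortion'])[0][:,0]
def blob(im,lo,hi,box):
    x0,y0,x1,y1=box;h=cv2.cvtColor(im,cv2.COLOR_RGB2HSV)[y0:y1,x0:x1]
    m=cv2.inRange(h,lo,hi);n,l,s,c=cv2.connectedComponentsWithStats(m)
    i=1+s[1:,4].argmax();return c[i]+[x0,y0],s[i]+[x0,y0,0,0,0]
E
python3 - <<'E'
from h import *
S=get_image('scene');T=get_image('top')
o=[]
for n,im,b in(('scene',S,(335,220,380,295)),('top',T,(325,230,365,295))):
    r=blob(im,(3,140,120),(22,255,255),b);o.append(r[0]);print(n,r)
    r=blob(im,(100,80,40),(125,255,255),b);print('cup',r)
    # rough rim: 
print(two(*o),plane('scene',o[0],210-8.5+8-8),plane('top',o[1],168))
a=cv2.resize(S[225:290,330:385],None,fx=7,fy=7,interpolation=cv2.INTER_CUBIC)
b=cv2.resize(T[232:290,320:370],None,fx=7,fy=7,interpolation=cv2.INTER_CUBIC)
h=max(a.shape[0],b.shape[0]);pad=lambda x:np.pad(x,((0,h-x.shape[0]),(0,0),(0,0)))
cv2.imwrite('pics/b.png',np.hstack([pad(a),pad(b)])[:,:,::-1])
E
```

```text
scene (array([356.77777778, 230.55555556]), array([355, 230,   5,   2,   9]))
cup (array([356.62037037, 275.2191358 ]), array([346, 261,  21,  25, 324]))
top (array([345.5       , 243.28571429]), array([344, 242,   4,   4,  14]))
cup (array([343.57980456, 273.49511401]), array([334, 259,  20,  25, 307]))
(array([431.10227086, -29.01330862, 164.29923306]), np.float64(3.2482613542252077)) [385.23210567  28.27862496 201.5       ] [426.46491153 -29.00069107 168.        ]
```

View pics/b.png

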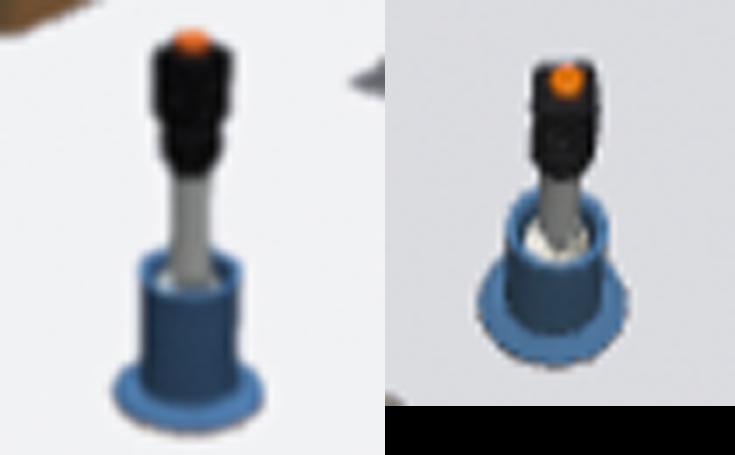

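```bash
python3 - <<'E'
from h import *
S=lambda x,y:(330+x/7-.4,225+y/7-.4)
T=lambda x,y:(320+(x-385)/7-.4,232+y/7-.4)
pr=lambda *a:print(a[0],*[np.round(v,1) for v in a[1:]])
pr('btn',two(S(192,42),T(568,80))[0],plane('scene',S(192,42),168),plane('top',T(568,80),169.5))
pr('rim',plane('scene',S(190,274),62),plane('top',T(556,225),62))
pr('foot',plane('scene',S(188,390),6),plane('top',T(552,300),6))
pr('w scene knob',np.linalg.norm(plane('scene',S(152,80),150)-plane('scene',S(234,80),150)),'cup',np.linalg.norm(plane('scene',S(140,300),55)-plane('scene',S(240,300),55)))
pr('w top knob',np.linalg.norm(plane('top',T(531,85),160)-plane('top',T(600,85),160)),np.linalg.norm(plane('top',T(505,225),62)-plane('top',T(608,225),62)),np.linalg.norm(plane('top',T(478,300),5)-plane('top',T(627,300),5)))
# predicted top face outline corners for yaws, relative to crop coords
P=plane('top',T(568,80),169.5)
for y in range(0,90,15):
    a=np.radians(y+45+90*np.arange(4));C=np.c_[P[0]+18.4*np.cos(a),P[1]+18.4*np.sin(a),0*a+164]
    q=proj('top',C);q=(q-[320,232]+.4)*7+[385,0];q2=(proj('scene',C)-[330,225]+.4)*7
    print(y,q.round().astype(int).tolist(),q2.round().astype(int).tolist())
E
```

```text
btn [431.5 -30.  164. ] [428.  -24.4 168. ] [426.2 -29.6 169.5]
rim [427.3 -24.   62. ] [428.7 -28.9  62. ]
foot [427.7 -24.    6. ] [427.4 -29.    6. ]Traceback (most recent call last):
  File "<stdin>", line 8, in <module>
  File "<stdin>", line 4, in <lambda>
    return _wrapfunc(a, 'round', decimals=decimals, out=out)
    return _wrapit(obj, method, *args, **kwds)
    result = getattr(arr, method)(*args, **kwds)
numpy._core._exceptions._UFuncNoLoopError: ufunc 'multiply' did not contain a loop with signature matching types (dtype('<U3'), dtype('float64')) -> None
```

```bash
python3 - <<'E'
from h import *
S=lambda x,y:(330+x/7-.4,225+y/7-.4)
T=lambda x,y:(320+(x-385)/7-.4,232+y/7-.4)
P1=plane('scene',S(192,42),168);P=plane('top',T(568,80),169.5)
n=np.linalg.norm
print(n(plane('scene',S(152,80),150)-plane('scene',S(234,80),150)),n(plane('scene',S(140,300),55)-plane('scene',S(240,300),55)),
n(plane('top',T(531,85),160)-plane('top',T(600,85),160)),n(plane('top',T(505,225),62)-plane('top',T(608,225),62)),n(plane('top',T(478,300),5)-plane('top',T(627,300),5)))
for y in range(0,90,15):
    a=np.radians(y+45+90*np.arange(4));u=np.c_[18.4*np.cos(a),18.4*np.sin(a),0*a+164]
    q=(proj('top',u+[P[0],P[1],0])-[320,232]+.4)*7+[385,0];q2=(proj('scene',u+[P1[0],P1[1],0])-[330,225]+.4)*7
    print(y,q.round().astype(int).tolist(),q2.round().astype(int).tolist())
s=read_state();Z=s['tool_rot'];print(Z)
E
```

```text
32.799510514114445 40.90134499691633 28.26143321462087 44.084830358557305 65.3923661381787
0 [[533, 64], [539, 116], [602, 112], [596, 61]] [[146, 52], [196, 72], [238, 50], [188, 31]]
15 [[527, 72], [549, 121], [609, 104], [586, 56]] [[148, 58], [208, 71], [235, 44], [176, 32]]
30 [[523, 81], [560, 124], [612, 95], [575, 53]] [[154, 63], [219, 68], [230, 40], [166, 34]]
45 [[523, 91], [572, 124], [612, 86], [563, 52]] [[162, 67], [228, 65], [221, 36], [157, 38]]
60 [[525, 100], [583, 123], [610, 76], [552, 54]] [[172, 70], [234, 60], [211, 33], [150, 42]]
75 [[531, 108], [594, 118], [604, 68], [541, 58]] [[184, 71], [238, 55], [200, 31], [146, 47]]
[-3.14044697e+00 -3.40880977e-05  2.90279440e+00]
```

Request:
play_rows:
  deltas: [-52, -30, 0, 0, 0, 0.1, 0, -104, -60, 0, 0, 0, 0.2, 0, -156, -90, -1, 0, 0, 0.3, 0, -208, -120, -2, 0, 0, 0.4, 0, -260, -150, -3, 0, 0, 0.5, 0, -312, -180, -4, 0, 0, 0.6, 0, -364, -210, -4, 0, 0, 0.7, 0, -415, -240, -4, 0, 0, 0.8, 0, -415, -240, -4, 0, 0, 0.8, 0]

```text
clock: 1.32
eef_pos: [504.4, 294.4, 235.4]
tool_rot: [3.141, 0.004, 2.093]
force: [0.0, -0.8, -0.9]
width: -0.2
gripper_force: 0.0
```

```bash
cat >> h.py <<'E'
from scipy.spatial.transform import Rotation as R
def go(p,yaw):
    s=read_state();A=R.from_euler('xyz',s['tool_rot']);B=R.from_euler('xyz',[np.pi,0,yaw])
    print('pos',s['eef_pos'].round(1),'rot',s['tool_rot'].round(4),'F',s['force'].round(2))
    print('d',A.inv().apply(np.array(p)-s['eef_pos']).round(1),'a',(A.inv()*B).as_rotvec().round(4))
E
python3 - <<'E'
from h import *
go([427.5,-26.5,200],np.pi/2)
E
```

```text
pos [504.4 294.4 235.4] rot [3.1406 0.0042 2.0925] F [ 0.05 -0.8  -0.92]
d [-239.7 -226.6   36.2] a [0.002  0.0038 0.5217]
```

Request:
play_rows:
  deltas: [-34, -32, 0, 0, 0.001, 0.08, 0, -68, -65, 0, 0.001, 0.001, 0.16, 0, -102, -97, 0, 0.001, 0.002, 0.23, 0, -136, -130, 0, 0.001, 0.003, 0.3, 0, -171, -162, 5, 0.002, 0.004, 0.37, 0, -205, -194, 10, 0.002, 0.004, 0.45, 0, -240, -227, 15, 0.002, 0.004, 0.522, 0, -240, -227, 28, 0.002, 0.004, 0.522, 0, -240, -227, 36, 0.002, 0.004, 0.522, 0, -240, -227, 36, 0.002, 0.004, 0.522, 0]

```text
clock: 2.58
eef_pos: [426.1, -20.2, 198.6]
tool_rot: [-3.137, -0.004, 1.584]
force: [0.6, 0.5, -0.1]
width: 0.3
gripper_force: 0.0
```

```bash
python3 - <<'E'
from h import *
go([427.5,-26.5,172],np.pi/2)
S=get_image('scene');T=get_image('top')
a=cv2.resize(S[215:345,220:395],None,fx=4,fy=4,interpolation=cv2.INTER_CUBIC)
b=cv2.resize(T[190:330,180:380],None,fx=4,fy=4,interpolation=cv2.INTER_CUBIC)
cv2.imwrite('pics/s1.png',a[:,:,::-1]);cv2.imwrite('pics/t1.png',b[:,:,::-1])
E
```

```text
pos [426.1 -20.2 198.6] rot [-3.1371 -0.0038  1.5838] F [ 0.61  0.51 -0.12]
d [-6.4  1.4 26.6] a [-0.0045 -0.0038  0.013 ]
```

View pics/s1.png

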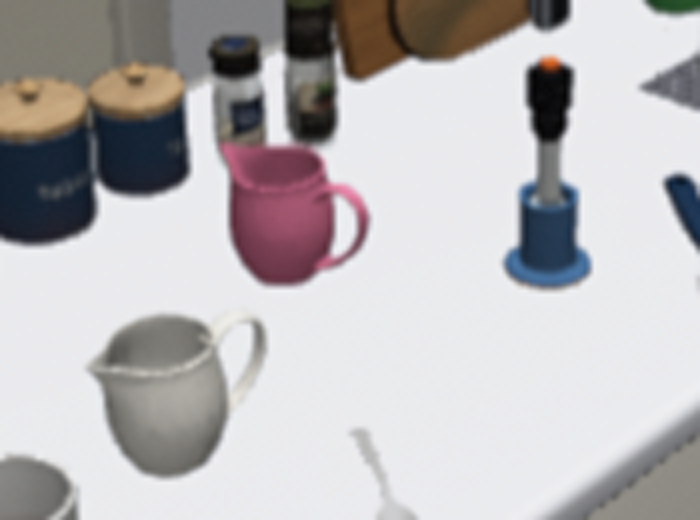

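View pics/t1.png

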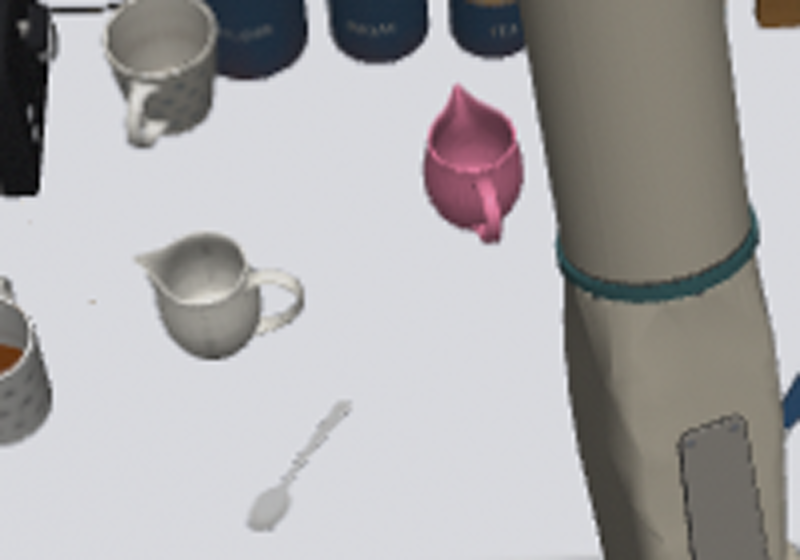

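The scene crop shows the closed fingertips at (549,20), directly above the orange button at (550,63). The white jug's mouth is centred near (162,345) in the scene crop and (205,268) in the top crop.

```bash
python3 - <<'E'
from h import *
S=lambda x,y:(220+x/4-.4,215+y/4-.4)
T=lambda x,y:(180+x/4-.4,190+y/4-.4)
s=read_state()['eef_pos']
print('tcp in s1',(proj('scene',s)-[220,215]+.4)*4)
print('mouth',plane('scene',S(162,345),88),plane('top',T(205,268),88))
for u in((107,345),(213,345),(160,315),(162,375)):print('s',plane('scene',S(*u),88)[:2].round(1))
for u in((160,268),(247,268),(205,233),(205,303)):print('t',plane('top',T(*u),88)[:2].round(1))
im=get_image('scene')
print(blob(im,(3,140,120),(22,255,255),(335,220,380,260)))
sub=cv2.cvtColor(im,cv2.COLOR_RGB2GRAY)[213:226,348:368];print(sub)
go([427.5,-26.5,172],np.pi/2)
E
```

```text
tcp in s1 [[548.27569488  25.73657903]]
mouth [459.27542153 312.90173638  88.        ] [459.70234878 307.04503558  88.        ]
s [485.1 335.8]
s [435.4 291.7]
s [486.4 291.1]
s [434.2 334.6]
t [462.  340.7]
t [457.6 275.7]
t [492.  307.6]
t [428.1 306.5]
(array([357. , 230.5]), array([355, 230,   5,   2,   8]))
[[ 82  82  78  60  48  60  44  59  74  55  24  16  17  35 130 227 236 234
  233 234]
 [ 82  81  76  61  46  60  45  59  74  53  24  16  18  33 129 227 236 234
  234 234]
 [ 82  79  75  62  49  61  46  59  74  54  23  17  15  33 128 228 236 234
  234 234]
 [ 80  78  73  59  48  61  45  58  74  53  25  15  16  33 129 227 236 234
  233 234]
 [ 78  76  71  58  49  61  45  60  74  53  26  16  17  36 133 228 236 234
  234 233]
 [ 76  74  70  64  56  61  46  63  75  54  25  14  19  61 156 229 235 234
  234 234]
 [ 74  71  71  76  85  70  47  68  76  53  23  18  45 118 200 234 235 235
  234 234]
 [ 71  76  87 122 149 102  60  71  76  56  35  52 109 183 230 235 235 234
  234 234]
 [ 85 115 145 189 211 162 119 101  89  83  87 127 185 228 235 235 234 234
  234 234]
 [131 182 209 231 234 213 196 172 147 150 170 200 230 236 235 234 234 234
  234 234]
 [197 227 234 235 235 234 233 228 212 216 229 233 235 235 234 234 234 234
  234 234]
 [233 235 235 235 234 234 235 235 233 234 235 235 235 234 234 234 234 234
  234 234]
 [235 234 234 234 234 234 235 235 235 234 235 234 234 234 234 234 234 234
  234 234]]
pos [426.6 -20.8 199.4] rot [-3.1389 -0.0035  1.5828] F [ 0.21 -0.38 -0.96]
d [-5.8  0.9 27.3] a [-0.0028 -0.0035  0.012 ]
```

Request:
play_rows:
  deltas: [-3.5, 1, 10, -0.003, -0.003, 0.012, 0, -3.5, 1, 24, -0.003, -0.003, 0.012, 0, -3.5, 1, 24, -0.003, -0.003, 0.012, 0, -3.5, 1, 24, -0.003, -0.003, 0.012, 0]

```text
clock: 3.22
eef_pos: [427.4, -25.3, 175.4]
tool_rot: [3.141, -0.0, 1.568]
force: [-0.2, -0.4, -0.2]
width: 0.4
gripper_force: 0.0
```

```bash
python3 - <<'E'
from h import *
go([427.5,-24.3,175],np.pi/2)
S=get_image('scene')
print((proj('scene',read_state()['eef_pos'])-[335,205]+.4)*8)
cv2.imwrite('pics/s2.png',cv2.resize(S[205:255,335:385],None,fx=8,fy=8,interpolation=cv2.INTER_CUBIC)[:,:,::-1])
E
```

```text
pos [427.4 -25.3 175.4] rot [ 3.1414e+00 -2.0000e-04  1.5685e+00] F [-0.23 -0.39 -0.16]
d [1.  0.1 0.4] a [ 0.0002 -0.0002 -0.0023]
[[182.46092958 188.12632887]]
```

View pics/s2.png

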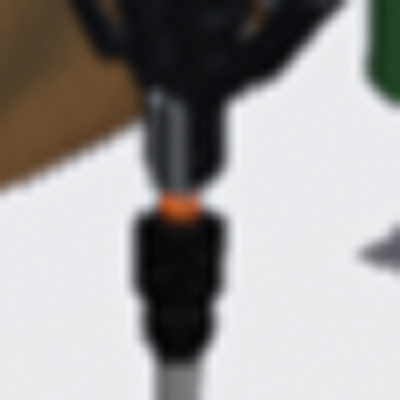

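The fingertips (centred at about x=185) sit within about 1 mm of the orange button (about x=181), so I'll press now.

Request:
play_rows:
  deltas: [0.5, 0, 4, 0, 0, 0, 0, 0.5, 0, 7, 0, 0, 0, 0, 0.5, 0, 9, 0, 0, 0, 0, 0.5, 0, 10, 0, 0, 0, 0, 0.5, 0, 10, 0, 0, 0, 0]

```text
clock: 3.9
eef_pos: [427.6, -24.7, 165.4]
tool_rot: [3.141, -0.0, 1.569]
force: [1.0, -0.7, 7.4]
width: 0.1
gripper_force: 3.9
```

Request:
play_rows:
  deltas: [0, 0, 0.5, 0, 0, 0, 0, 0, 0, -2, 0, 0, 0, 0, 0, 0, -6, 0, 0, 0, 0, 0, 0, -12, 0, 0, 0, 0, 0, 0, -20, 0, 0, 0, 0, 0, 0, -40, 0, 0, 0, 0, 0, 0, -60, 0, 0, 0, 0, 0, 0, -60, 0, 0, 0, 0.9]

```text
clock: 4.9
eef_pos: [428.0, -24.6, 226.4]
tool_rot: [3.139, -0.001, 1.569]
force: [0.5, 0.2, -0.1]
width: 17.0
gripper_force: 0.0
```

```bash
python3 - <<'E'
from h import *
go([427.5,-24.3,163],np.pi/2)
S=get_image('scene')
r=blob(S,(3,140,120),(22,255,255),(335,205,380,260));print(r,proj('scene',[[427.5,-24.3,169.5],[427.5,-24.3,182]]))
E
```

```text
pos [428.  -24.6 226.4] rot [ 3.1389e+00 -6.0000e-04  1.5692e+00] F [ 0.55  0.22 -0.12]
d [ 0.3 -0.7 63.4] a [ 0.0027 -0.0006 -0.0016]
(array([356.875, 226.875]), array([355, 226,   5,   3,   8])) [[357.1622705  230.17552146]
 [357.21103738 226.13267425]]
```

Request:
play_rows:
  deltas: [0, -0.5, 0, 0, 0, 0, 0.9, 0, -0.5, 0, 0, 0, 0, 0.9, 0, -0.5, 20, 0.002, 0, 0, 0.9, 0, -0.5, 50, 0.002, 0, 0, 0.9, 0, -0.5, 75, 0.002, 0, 0, 0.9, 0, -0.5, 83, 0.002, 0, 0, 0.9, 0, -0.5, 83, 0.002, 0, 0, 0.9]

```text
clock: 5.82
eef_pos: [426.5, -24.8, 142.0]
tool_rot: [-3.138, -0.0, 1.568]
force: [0.5, 0.0, -0.1]
width: 77.0
gripper_force: 0.0
```

```bash
python3 - <<'E'
from h import *
go([427.5,-24.3,143],np.pi/2)
S=get_image('scene')
print(read_state()['width'],(proj('scene',read_state()['eef_pos'])-[320,190]+.4)*7)
cv2.imwrite('pics/s3.png',cv2.resize(S[190:270,320:400],None,fx=7,fy=7,interpolation=cv2.INTER_CUBIC)[:,:,::-1])
E
```

```text
pos [426.5 -24.8 142. ] rot [-3.1384e+00 -2.0000e-04  1.5684e+00] F [ 0.48  0.02 -0.09]
d [ 0.5  1.  -1. ] a [-0.0032 -0.0002 -0.0024]
76.75936085666638 [[264.09293489 344.3039489 ]]
```

View pics/s3.png

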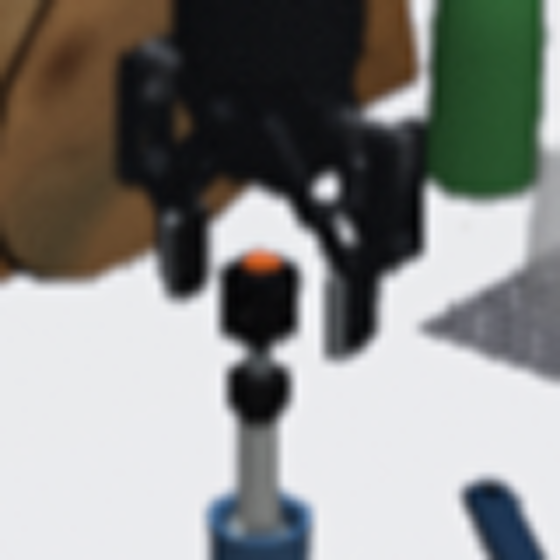

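The knob has sprung up, with the steel rod showing above the collar at about (260,350). It sits between the open fingers, so I'll close the grip.

Request:
play_rows:
  deltas: [0, 1, -1, -0.003, 0, 0, 0.6, 0, 1, -1, -0.003, 0, 0, 0.45, 0, 1, -1, -0.003, 0, 0, 0.35, 0, 1, -1, -0.003, 0, 0, 0.25, 0, 1, -1, -0.003, 0, 0, 0.15, 0, 1, -1, -0.003, 0, 0, 0.15, 0, 1, -1, -0.003, 0, 0, 0.15]

```text
clock: 6.75
eef_pos: [428.6, -24.8, 143.5]
tool_rot: [3.139, -0.0, 1.569]
force: [1.6, -0.2, 3.7]
width: 25.2
gripper_force: 61.8
```

Request:
play_rows:
  deltas: [0, 0, -4, 0, 0, 0, 0.15, 0, 0, -9, 0, 0, 0, 0.15, 0, 0, -15, 0, 0, 0, 0.15, 0, 0, -21, 0, 0, 0, 0.15, 0, 0, -27, 0, 0, 0, 0.15, 0, 0, -33, 0, 0, 0, 0.15, 0, 0, -39, 0, 0, 0, 0.15, 0, 0, -45, 0, 0, 0, 0.15, 0, 0, -50, 0, 0, 0, 0.15, 0, 0, -52, 0, 0, 0, 0.15]

```text
clock: 8.0
eef_pos: [427.5, -24.7, 195.5]
tool_rot: [3.141, -0.0, 1.569]
force: [3.0, -1.4, -1.8]
width: 25.5
gripper_force: 61.3
```

```bash
python3 - <<'E'
from h import *
go([427.5,-24.3,203],np.pi/2)
S=get_image('scene')
cv2.imwrite('pics/s4.png',cv2.resize(S[190:290,320:400],None,fx=6,fy=6,interpolation=cv2.INTER_CUBIC)[:,:,::-1])
E
```

```text
pos [427.5 -24.7 195.5] rot [ 3.1407e+00 -4.0000e-04  1.5689e+00] F [ 3.05 -1.36 -1.83]
d [ 0.4 -0.  -7.5] a [ 0.0009 -0.0004 -0.0019]
```

View pics/s4.png

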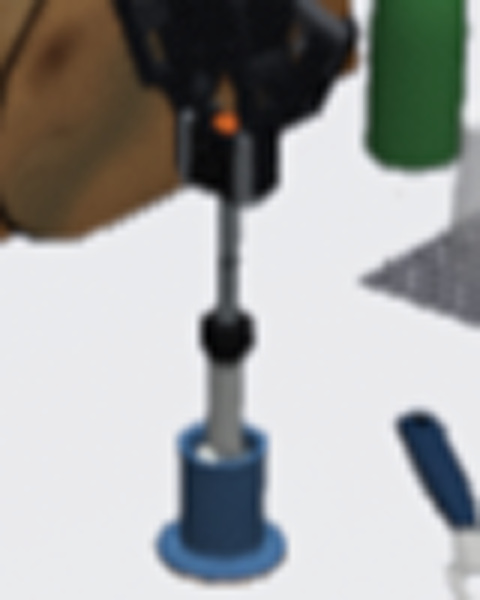

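The rod is mostly out and the brush is still standing in its cup. No green band shows yet above the collar at about (228,310). I'll pull slowly on to the second stop.

Request:
play_rows:
  deltas: [0, 0.8, -2, 0, 0, 0, 0.15, 0, 0.8, -4, 0, 0, 0, 0.15, 0, 0.8, -5.5, 0, 0, 0, 0.15, 0, 0.8, -6.5, 0, 0, 0, 0.15, 0, 0.8, -7.5, 0, 0, 0, 0.15, 0, 0.8, -8.5, 0, 0, 0, 0.15, 0, 0.8, -9, 0, 0, 0, 0.15, 0, 0.8, -9, 0, 0, 0, 0.15]

```text
clock: 9.05
eef_pos: [428.0, -24.6, 204.1]
tool_rot: [3.142, -0.0, 1.569]
force: [0.3, -1.2, -2.8]
width: 25.0
gripper_force: 61.1
```

```bash
cat > g.py <<'E'
from h import *
S=get_image('scene');h=cv2.cvtColor(S,cv2.COLOR_RGB2HSV)
m=cv2.inRange(h,(40,80,40),(85,255,255))[225:275,345:370];print('green px',m.sum()//255,np.argwhere(m)[:4]+[225,345])
E
python3 g.py; python3 -c "
from h import *
go([427.5,-24.3,203],np.pi/2)"
```

```text
green px 7 [[241 356]
 [241 357]
 [241 358]
 [242 356]]
pos [428.  -24.6 204.1] rot [-3.1416e+00 -4.0000e-04  1.5688e+00] F [ 1.03 -0.8  -2.92]
d [ 0.3 -0.5  1.1] a [-0.     -0.0004 -0.002 ]
```

The green band shows just above the collar at (357,241) and the pull is steady at 2.8 N, so the rod is at the second stop. Lifting straight up.

Request:
play_rows:
  deltas: [0, 0, -4, 0, 0, 0, 0.15, 0, 0, -12, 0, 0, 0, 0.15, 0, 0, -25, 0, 0, 0, 0.15, 0, 0, -40, 0, 0, 0, 0.15, 0, 0, -55, 0, 0, 0, 0.15, 0, 0, -70, 0, 0, 0, 0.15, 0, 0, -90, 0, 0, 0, 0.15, 0, 0, -110, 0, 0, 0, 0.15, 0, 0, -120, 0, 0, 0, 0.15, 0, 0, -120, 0, 0, 0, 0.15]

```text
clock: 10.35
eef_pos: [428.4, -24.6, 324.9]
tool_rot: [3.14, -0.001, 1.569]
force: [0.0, -0.6, -3.2]
width: 25.2
gripper_force: 61.0
```

```bash
python3 -c "
from h import *
S=get_image('scene');print(blob(S,(100,80,40),(125,255,255),(335,225,380,295)))
go([455,290,323],np.pi/2)"
```

```text
(array([356.53005464, 273.8442623 ]), array([346, 260,  21,  26, 366]))
pos [428.  -24.6 324.2] rot [ 3.1409e+00 -7.0000e-04  1.5689e+00] F [ 0.6   0.16 -2.38]
d [314.6  26.4   1.5] a [ 0.0007 -0.0007 -0.0019]
```

Request:
play_rows:
  deltas: [20, 2, 0, 0, 0, 0, 0.15, 55, 5, 0, 0, 0, 0, 0.15, 95, 9, 0, 0, 0, 0, 0.15, 140, 13, 0, 0, 0, 0, 0.15, 190, 17, 0, 0, 0, 0, 0.15, 240, 22, 0, 0, 0, 0, 0.15, 285, 26, 0, 0, 0, 0, 0.15, 320, 29, 0, 0, 0, 0, 0.15, 337, 31, 0, 0, 0, 0, 0.15, 337, 31, 0, 0, 0, 0, 0.15]

```text
clock: 11.65
eef_pos: [459.6, 312.3, 323.5]
tool_rot: [-3.141, 0.001, 1.57]
force: [-0.3, -1.0, -3.3]
width: 25.6
gripper_force: 61.1
```

Request:
play_rows:
  deltas: [0, 0, 0, 0, 0, 0, 0.15, 0, 0, 0, 0, 0, 0, 0.15]

```text
clock: 11.9
eef_pos: [460.3, 310.5, 324.6]
tool_rot: [3.141, 0.0, 1.566]
force: [0.5, -0.3, -2.8]
width: 25.4
gripper_force: 61.1
```

```bash
python3 - <<'E'
from h import *
go([459.3,312.9,324],np.pi/2)
p=read_state()['eef_pos'];tip=p-[0,0,193.5]
S=get_image('scene');T=get_image('top')
print('tip in crops',(proj('scene',tip)-[220,225]+.4)*4,(proj('top',tip)-[190,200]+.4)*4+[400,0],'collar',(proj('scene',tip+[0,0,114])-[220,225]+.4)*4,(proj('top',tip+[0,0,114])-[190,200]+.4)*4+[400,0])
a=cv2.resize(S[225:345,220:320],None,fx=4,fy=4,interpolation=cv2.INTER_CUBIC)
b=cv2.resize(T[200:320,190:290],None,fx=4,fy=4,interpolation=cv2.INTER_CUBIC)
cv2.imwrite('pics/j.png',np.hstack([a,b])[:,:,::-1])
E
```

```text
pos [460.3 310.5 324.6] rot [3.1405e+00 1.0000e-04 1.5663e+00] F [ 0.46 -0.31 -2.8 ]
d [ 2.4 -1.   0.6] a [ 0.0011  0.0002 -0.0045]
tip in crops [[158.7611851  244.05280987]] [[553.57204207 193.40824813]] collar [[144.43477038  80.17068518]] [[534.18381913  96.37144943]]
```

View pics/j.png

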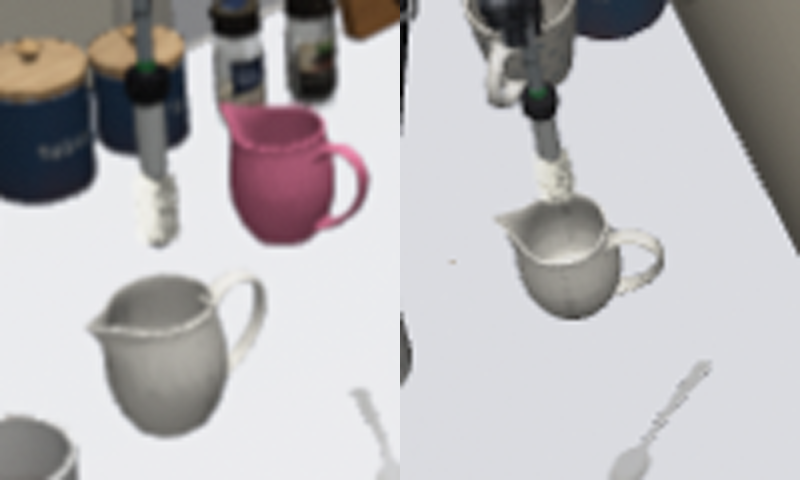

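Over the jug, the green band shows above the collar at (147,70). The bristles hang just behind the mouth, as they should at this height. The collar appears at (147,83) in the scene crop and (540,102) in the top crop, and I'll use its offset from the prediction to correct the mouth position.

```bash
python3 - <<'E'
from h import *
S=lambda x,y:(220+x/4-.4,215+y/4-.4)
T=lambda x,y:(180+x/4-.4,190+y/4-.4)
print(plane('scene',S(157.5,342),88),plane('top',T(196.5,263.5),88),two(S(157.5,342),T(196.5,263.5)))
# ellipse fit of mouth: rim edge points scan for reference
print((proj('scene',[459,312,88])-[220,225]+.4)*4)
E
```

```text
[463.95804652 312.55591032  88.        ] [464.25010127 313.47138579  88.        ] (array([463.36751502, 313.25793567,  88.80325689]), np.float64(0.5245465607141183))
[[163.38668376 304.559622  ]]
```

Request:
play_rows:
  deltas: [2.5, 3.7, 0, 0, 0, 0, 0.15, 2.5, 3.7, 8, 0, 0, 0, 0.15, 2.5, 3.7, 18, 0, 0, 0, 0.15, 2.5, 3.7, 26, 0, 0, 0, 0.15, 2.5, 3.7, 28, 0, 0, 0, 0.15, 2.5, 3.7, 28, 0, 0, 0, 0.15, 2.5, 3.7, 28, 0, 0, 0, 0.15]

```text
clock: 12.88
eef_pos: [464.0, 314.8, 296.7]
tool_rot: [3.14, -0.001, 1.569]
force: [0.6, 1.0, -3.5]
width: 25.2
gripper_force: 61.0
```

```bash
python3 - <<'E'
from h import *
go([464,313,247.5],np.pi/2)
S=get_image('scene');T=get_image('top')
a=cv2.resize(S[225:345,220:320],None,fx=4,fy=4,interpolation=cv2.INTER_CUBIC)
b=cv2.resize(T[200:320,190:290],None,fx=4,fy=4,interpolation=cv2.INTER_CUBIC)
cv2.imwrite('pics/j2.png',np.hstack([a,b])[:,:,::-1])
E
```

```text
pos [464.  314.8 296.7] rot [ 3.1400e+00 -7.0000e-04  1.5688e+00] F [ 0.58  1.03 -3.53]
d [-1.9 -0.1 49.2] a [ 0.0016 -0.0007 -0.002 ]
```

View pics/j2.png

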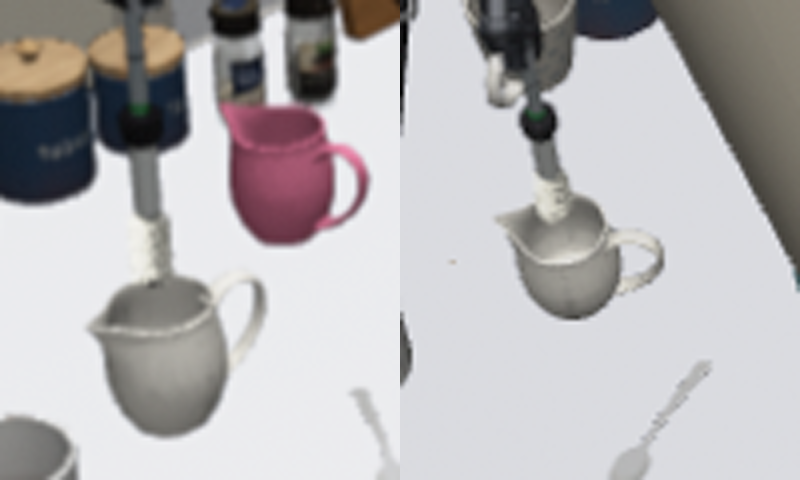

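The bristles hang just over the opening. The axis extrapolates to about (155,305) in the scene crop, against a mouth centre of about (160,305), so I'll correct by about 2 mm while lowering.

Request:
play_rows:
  deltas: [-2.3, -0.5, 0, 0.001, 0, 0, 0.15, -2.3, -0.5, 4, 0.001, 0, 0, 0.15, -2.3, -0.5, 11, 0.001, 0, 0, 0.15, -2.3, -0.5, 19, 0.001, 0, 0, 0.15, -2.3, -0.5, 27, 0.001, 0, 0, 0.15, -2.3, -0.5, 35, 0.001, 0, 0, 0.15, -2.3, -0.5, 42, 0.001, 0, 0, 0.15, -2.3, -0.5, 47, 0.001, 0, 0, 0.15, -2.3, -0.5, 49, 0.001, 0, 0, 0.15, -2.3, -0.5, 49, 0.001, 0, 0, 0.15]

```text
clock: 14.22
eef_pos: [463.4, 312.5, 247.4]
tool_rot: [3.142, -0.0, 1.569]
force: [0.0, 0.4, -3.2]
width: 25.4
gripper_force: 61.0
```

Request:
play_rows:
  deltas: [0, 0, 0, 0, 0, 0, 0.15, 0, 0, 0, 0, 0, 0, 0.15, 0, 0, 0, 0, 0, 0, 0.15, 0, 0, 0, 0, 0, 0, 0.15]

```text
clock: 14.72
eef_pos: [463.3, 312.5, 247.5]
tool_rot: [3.141, -0.0, 1.569]
force: [0.3, -0.5, -2.3]
width: 24.8
gripper_force: 61.0
```

```bash
python3 - <<'E'
from h import *
go([464,313,247.5],np.pi/2)
S=get_image('scene');T=get_image('top')
a=cv2.resize(S[225:345,220:320],None,fx=4,fy=4,interpolation=cv2.INTER_CUBIC)
b=cv2.resize(T[200:320,190:290],None,fx=4,fy=4,interpolation=cv2.INTER_CUBIC)
cv2.imwrite('pics/j3.png',np.hstack([a,b])[:,:,::-1])
E
```

```text
pos [463.3 312.5 247.5] rot [ 3.1415e+00 -4.0000e-04  1.5688e+00] F [ 0.31 -0.45 -2.28]
d [0.5 0.7 0. ] a [ 0.0001 -0.0004 -0.002 ]
```

View pics/j3.png

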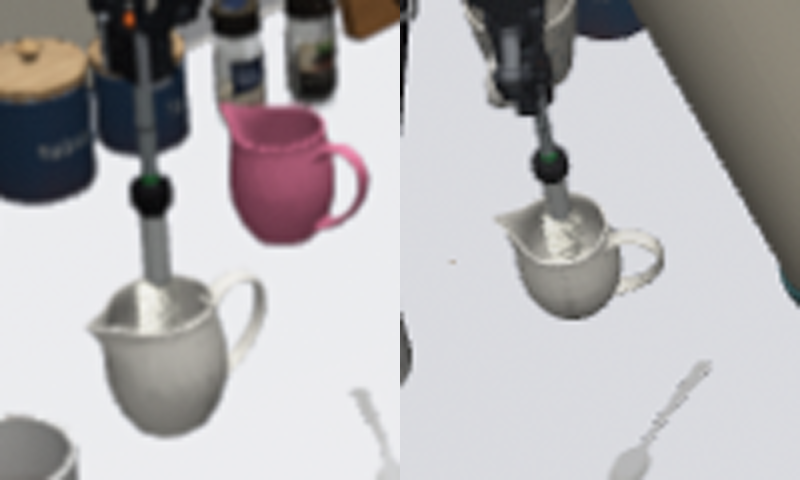

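The bristles are inside the jug with the green band still showing. The jug hasn't moved, and the tool force is just the brush's weight. Handing in.

```bash
python3 -c "from cell import *; print(finish_job())"
```

```text
the job is handed in; nothing more can be done
None
```

The job is handed in at about 15 s of the 64 s allowed: the brush is locked at its second stop (green band showing) and held upright by the knob, with its bristles about half-way into the white jug, touching nothing as far as the images and forces show.

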